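Put three mixed-up pistons beside their own cylinders

TASK

The three pistons are standing beside the wrong cylinders: rearrange them so that each stands upright, crown up, inside the round nest on the same board as the cylinder whose bore it fits (smallest to smallest, and so on), leaving the spare nest empty at the end. Park a piston in the spare nest on the way, never on the bare bench; set them down without dropping them or tipping them over, and do not disturb the micrometer or the standing piston pin.

Things in the scene. Friction and masses are not known exactly. Their poses are not given: they have to be found in the camera images.
- piston_small_center (a point): The smallest of three loose aluminium pistons: an upright cylinder 46 mm in diameter, 42 mm high, with three ring grooves near the top, a pin hole in the sides and two dark round valve pockets on the crown. It starts crown up in a wrong nest. The point is its centre, 21 mm above its underside; z points out of the crown.
- piston_medium_center (a point): The middle-sized of three loose aluminium pistons: an upright cylinder 55 mm in diameter, 48 mm high, with three ring grooves near the top, a pin hole in the sides and two dark round valve pockets on the crown. It starts crown up in a wrong nest. The point is its centre, 24 mm above its underside; z points out of the crown.
- piston_large_center (a point): The largest of three loose aluminium pistons: an upright cylinder 64 mm in diameter, 54 mm high, with three ring grooves near the top, a pin hole in the sides and two dark round valve pockets on the crown. It starts crown up in a wrong nest. The point is its centre, 27 mm above its underside; z points out of the crown.
- nest_small (a point): Nest by the cylinder with the smallest bore, 47 mm. Fixed plywood board 230 x 100 x 12 mm bearing a round nest (black pad, 80 mm wide inside a 4 mm high rim) and an upright square finned cylinder, 85 mm wide, bore open above, studs' tops 70 mm above the bench. The point: nest centre on the pad, 12 mm above the bench; z up, x to the cylinder's axis, 122 mm away.
- nest_medium (a point): Nest by the cylinder with the middle-sized bore, 56 mm. Fixed plywood board 230 x 100 x 12 mm bearing a round nest (black pad, 80 mm wide inside a 4 mm high rim) and an upright square finned cylinder, 94 mm wide, bore open above, studs' tops 70 mm above the bench. The point: nest centre on the pad, 12 mm above the bench; z up, x to the cylinder's axis, 122 mm away.
- nest_large (a point): Nest by the cylinder with the largest bore, 65 mm. Fixed plywood board 230 x 100 x 12 mm bearing a round nest (black pad, 80 mm wide inside a 4 mm high rim) and an upright square finned cylinder, 103 mm wide, bore open above, studs' tops 70 mm above the bench. The point: nest centre on the pad, 12 mm above the bench; z up, x to the cylinder's axis, 122 mm away.
- nest_spare (a point): The spare nest, the parking place: a fixed plywood board 100 x 100 x 12 mm on the bench with the same round nest (80 mm inside, 4 mm rim) and no cylinder; empty at the start. The point is the nest's centre on the pad, 12 mm above the bench, z up.
- micrometer_center (a point): A loose outside micrometer lying flat on the bench, on the robot's side of the boards: green C-shaped frame, silver spindle and thimble, about 190 x 60 mm, 16 mm high. Must not be disturbed. The point is on the middle of the frame's bow, 8 mm above the bench.
- pin_center (a point): A loose steel piston pin standing on end on the bench between the boards, 18 mm in diameter, 45 mm high. Must not be disturbed. The point is its centre.

How it is judged (in metres and radians):
On the way:
1. one of the pistons stands parked in the spare nest (((horizontal distance between piston_small_center and nest_spare below 0.018 m and z of piston_small_center in the frame of nest_spare between 0.018 and 0.024 m and angle between piston_small_center's own z axis and vertical below 0.06 rad and linear speed of piston_small below 0.02 m/s) or (horizontal distance between piston_medium_center and nest_spare below 0.018 m and z of piston_medium_center in the frame of nest_spare between 0.021 and 0.027 m and angle between piston_medium_center's own z axis and vertical below 0.06 rad and linear speed of piston_medium below 0.02 m/s) or (horizontal distance between piston_large_center and nest_spare below 0.018 m and z of piston_large_center in the frame of nest_spare between 0.024 and 0.03 m and angle between piston_large_center's own z axis and vertical below 0.06 rad and linear speed of piston_large below 0.02 m/s))), for 0.2 s.
At the end, for the whole second after the job is handed in: Each piston stands in the nest beside the cylinder of its own size: within 18 mm of the nest's centre (anywhere flat inside the rim), its underside within 3 mm of the pad, upright within 0.06 rad, at rest. The spare nest is thus empty (horizontal distance between piston_small_center and nest_small below 0.018 m and z of piston_small_center in the frame of nest_small between 0.018 and 0.024 m and angle between each of piston_small_center, piston_medium_center, piston_large_center's own z axis and vertical below 0.06 rad and linear speed of each of piston_small, piston_medium, piston_large below 0.02 m/s and horizontal distance between piston_medium_center and nest_medium below 0.018 m and z of piston_medium_center in the frame of nest_medium between 0.021 and 0.027 m and horizontal distance between piston_large_center and nest_large below 0.018 m and z of piston_large_center in the frame of nest_large between 0.024 and 0.03 m); the robot touches nothing.
It fails at once if a piston is tipped over (more than about 35 degrees) (angle between any of piston_small_center, piston_medium_center, piston_large_center's own z axis and vertical above 0.6 rad).
It fails at once if a piston is put down on the bare bench (lower than in a nest by more than 7 mm) (height (world z) of piston_small_center below 0.026 m or height (world z) of piston_medium_center below 0.029 m or height (world z) of piston_large_center below 0.032 m).
It fails at once if a piston is dropped (faster than 0.6 m/s with no finger touching it) ((linear speed of piston_small above 0.6 m/s and contact force between the fingers and piston_small below 0.05 N) or (linear speed of piston_medium above 0.6 m/s and contact force between the fingers and piston_medium below 0.05 N) or (linear speed of piston_large above 0.6 m/s and contact force between the fingers and piston_large below 0.05 N)).
It fails at once if the micrometer is moved by more than 15 mm (distance of micrometer_center from where it was at the start of the episode above 0.015 m).
It fails at once if the standing piston pin is moved by more than 15 mm (distance of pin_center from where it was at the start of the episode above 0.015 m).
It also fails if it takes over 128 s, if anything falls off the work surface, if the arm or the gripper's body presses on something with over 40 N, if the wrist force passes 120 N, or if a joint passes its speed limit or range.

ROBOT

A 6-joint arm with a two-finger parallel gripper is mounted at the origin on the work surface. World frame = base frame: x ahead of the robot, y to its left, z up, the work surface at z = 0. Lengths are in mm, angles in rad, forces in N, time in s.
With the tool pointing down it reaches from about 275 to 1000 mm from the base axis. Payload 8.4 kg.
Tool frame: the origin (TCP) lies at the very end of the fingers, on their centre line; the grasp point (between the pads) lies 19 mm behind it (robot.grasp_offset is the distance from the TCP to the grasp point, in mm); z points along the fingers, y is the line along which they close (so a half turn about z gives the same grasp; the last joint's range is limited). The gripper opens to 85 mm and grips with 20 to 120 N. Pads are 22 mm wide; open, the fingers measure 114 mm over their backs; the gripper's body (76 mm by 85 mm) begins 54 mm behind the grasp point. The pads swing forward as they close: fully open they stand 13 mm farther back than shut.
Start: joints at [1.212, 0.353, 1.633, -0, 1.155, -0.002], TCP at [218.297, 585.64, 231.281] pointing down, gripper open.
Joint ranges: [-2.63, 2.63], [-0.92, 2.1], [0.06, 2.66], [-1.3, 4.44], [0, 2.69], [-3.02, 3.02]. Speed limits (rad/s): [2.22, 2.22, 2.79, 3.14, 3.14, 3.14].

INTERFACE

Orientations are given as a unit quaternion [x, y, z, w].
In Python, from cell import sensors, snapshot, robot, spot_in gives the robot as it stands. The module is installed in compiled form; this text tells all that it offers.
- The arm moves only by the tool drive_tool, never from a script. Its argument "rows" is a list of rows, each an object of numbers: "x", "y", "z": the shift along the tool's x, y, z in units of 30 mm (1.0 is 30 mm); "ax", "ay", "az": the turn, a rotation vector about the tool's x, y, z in units of 5 degrees (1.0 is 5 degrees). A call has 1 to 12 rows; each row shifts and turns the commanded pose from where the row before left it, along the tool's axes as they then stand; what a row does not reach is not made up. A row lasts 1/10 s, in which the tool goes at most 50 mm and 8.59 degrees, less where a joint would pass 70% of its speed; a pose out of reach is approached as far as the arm can. A call is refused whole if a number of a shift passes 1 or a number of a turn 1, either way. A call with a gripper value outside its range is refused whole. "hand" is the opening, from 0 (shut) to 1 (fully open), set as the call begins (left out, the last holds). The fingers move at their own pace and stop on an object; "grip_force" is the grip in N (left out, the last holds). Time passes only in rows, so rows that do not move let the fingers close. It gives the time, the measured TCP pose, the force and the opening at its end, in the units of the state.
- sensors.read_state(): the state, without advancing time (a new reading comes with each control period).
- snapshot(name): name is "side" or "top"; returns a dict with "frame" (400x640x3 uint8, red, green, blue), "fx", "fy", "cx", "cy" (pixels), "k1" (the pictures are not rectified: a ray, as slopes to the right and down, at radius r is drawn at 1 + k1 r^2 times it, then the intrinsics apply), "R" (3x3) and "t" (3): a world point X has camera coordinates R X + t. Camera axes: x right, y down, z forward; pixel columns grow to the right and rows downward; lengths in mm; the calibration is good to about 2 mm. A picture is of the moment at which its call begins. There is no depth.
- robot.finish_job(): hands the job in, once; it reports no verdict.
Trained networks look in a picture, given as the dict that the camera call returned (one of the last four; its "shot" number tells which), for a name from the list of things; names that differ only in an ending like _2 or _b are one class to them, and where a whole thing is asked for, a point or a joint stands for the part that bears it (a point fixed in the world has none). Each returns a list of dicts, best first, with "conf" (0 to 1); they miss things now and then, are a little off and sometimes report something else, mostly with a low value. They report only what shows in the picture. A call takes as long as a camera call.
- spot_in(picture, thing): "at" ([x, y, z] in mm, in the coordinates of the camera as it stood for that picture, good to about 4 mm: the middle of the surface that is visible of it).
The state is a dict: "clock": time; "joint_positions": joint angles; "joint_velocities": joint speeds; "tau": joint torques, N m; "eef_pos": TCP position; "orientation": TCP orientation; "force": force on the tool from outside, world axes, zero at the start; "moment": the same for the moment, N m; "opening": finger opening in mm.
Only numpy, scipy, OpenCV 4.12 (cv2) and the standard library are available. Lean on these libraries where they do the work, as an engineer would, in place of code of your own. Each camera call takes 0.05 s, during which the arm holds its last target. There are 200 camera calls.

## Working session

There is one attempt and no reset: what is moved stays moved. The work goes in short steps, Python scripts to look and compute and a tool call to move; the robot and the scene stay as the last step left them, time stands still between calls to the robot, and variables do not carry over. Pictures are saved under pics/ and viewed, on a budget of 14 in all, crops included, one or two more only if the job needs it, and the job is handed in when it is done.

Besides the shell and the picture viewer there is one more tool, called after "Request:" as name(argument=value, ...) on one line, values as JSON. drive_tool: Moves the arm, as the interface text tells. Its arguments: {"type":"object","properties":{"rows":{"type":"array","items":{"type":"object","properties":{"x":{"type":"number"},"y":{"type":"number"},"z":{"type":"number"},"ax":{"type":"number"},"ay":{"type":"number"},"az":{"type":"number"}}}},"hand":{"type":"number"},"grip_force":{"type":"number"}},"required":["rows"]}

```bash
mkdir -p pics
cat > h.py <<'E'
import numpy as np, cv2
from cell import sensors, snapshot, robot, spot_in
def world(p,c): return np.array(p['R']).T@(np.array(c)-np.array(p['t']))
def ray(p,u,v):
    d=np.array([(u-p['cx'])/p['fx'],(v-p['cy'])/p['fy']]); s=d.copy()
    for _ in range(20): s=d/(1+p['k1']*(s@s))
    return np.array(p['R']).T@np.array([s[0],s[1],1.]), -np.array(p['R']).T@np.array(p['t'])
def atz(p,u,v,z):
    d,o=ray(p,u,v); return o+d*(z-o[2])/d[2]
def proj(p,X):
    c=np.array(p['R'])@np.array(X)+np.array(p['t']); s=c[:2]/c[2]; s=s*(1+p['k1']*(s@s))
    return np.array([p['fx']*s[0]+p['cx'],p['fy']*s[1]+p['cy']])
E
python3 - <<'E'
from h import *
s=sensors.read_state();print(s['eef_pos'],s['orientation'],s['opening'],s['clock'])
for n in('top','side'):
    p=snapshot(n);cv2.imwrite(f'pics/{n}1.png',p['frame'][...,::-1])
    print(n,-np.array(p['R']).T@np.array(p['t']),p['fx'])
    for t in 'piston_small_center piston_medium_center piston_large_center nest_small nest_medium nest_large nest_spare micrometer_center pin_center'.split():
        for r in spot_in(p,t)[:4]:
            w=world(p,r['at']);print(t,w.round(),proj(p,w).round(),round(r['conf'],2))
E
```

```text
[218.12570483 585.17293873 230.54940926] [ 1.77443377e-01  9.84130758e-01 -6.96690401e-04 -1.15745039e-04] 85.61059331815055 0.0
top [ 278.17136216   -5.37165178 1034.84670659] 424.08854758736425
piston_small_center [ 549. -122.   51.] [363. 173.] 0.77
piston_small_center [ 598. -317.   11.] [438. 157.] 0.6
piston_small_center [ 513. -320.   67.] [449. 184.] 0.48
piston_medium_center [441. 314.  59.] [178. 222.] 0.87
piston_large_center [ 514. -321.   70.] [450. 183.] 0.82
nest_small [ 596. -318.   11.] [438. 157.] 0.97
nest_medium [ 626. -114.   10.] [356. 148.] 0.7
nest_large [ 516. -319.   66.] [448. 183.] 0.46
nest_spare [605. 108.  14.] [269. 158.] 0.82
nest_spare [ 510. -321.   67.] [450. 185.] 0.55
micrometer_center [402.  -2.   8.] [314. 238.] 0.8
side [-125.77650178 -652.64643932  738.36297162] 470.55817187751575
piston_small_center [ 537. -132.   46.] [372. 224.] 0.7
piston_medium_center [437. 302.  44.] [225. 171.] 0.91
piston_medium_center [528. 282.  31.] [257. 164.] 0.72
piston_large_center [ 502. -332.   63.] [438. 270.] 0.85
nest_small [ 601. -347.   19.] [468. 264.] 0.55
nest_medium [ 633. -140.   20.] [400. 215.] 0.6
nest_large [528. 286.  36.] [256. 162.] 0.73
nest_spare [608. 102.  15.] [322. 182.] 0.59
micrometer_center [400.   1.  14.] [290. 236.] 0.84
micrometer_center [ 541. -132.   46.] [373. 223.] 0.34
pin_center [385. 217.  22.] [230. 198.] 0.62
```

View pics/top1.png

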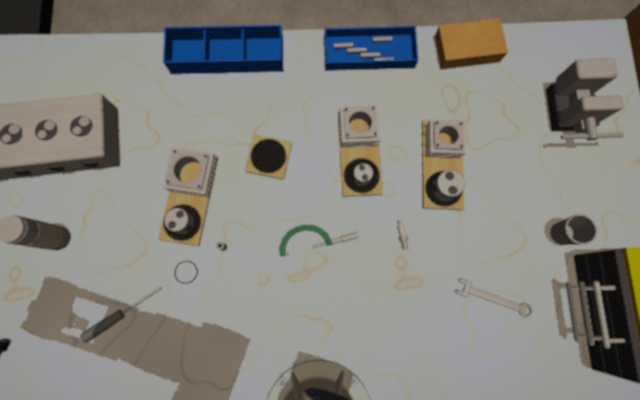

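View pics/side1.png

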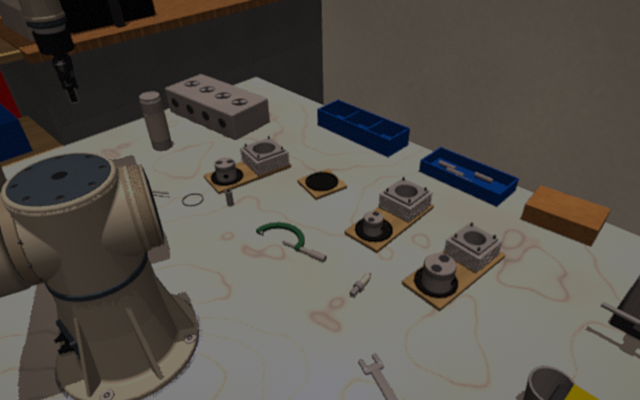

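The pictures agree with the networks: the large bore (top, 190,168) holds the medium piston (180,221). The medium bore (360,123) holds the small piston (362,175), and the small bore (447,136) holds the large piston (445,187). The spare nest is empty at (269,155). I'll enlarge the nests to measure them accurately.

```bash
cat > m.py <<'E'
from h import *
import sys
p=snapshot('top');f=p['frame'][...,::-1]
B=[(150,140),(237,125),(328,95),(410,108)]
t=[cv2.resize(f[y:y+110,x:x+75],None,fx=2.6,fy=5.2/2,interpolation=cv2.INTER_CUBIC) for x,y in B]
img=np.hstack(t); img=cv2.convertScaleAbs(img,alpha=1.6,beta=10)
cv2.imwrite('pics/%s.png'%sys.argv[1],img)
E
python3 m.py crop1
python3 - <<'E'
from h import *
# automated: black pad / bright crown masks
p=snapshot('top');f=p['frame'].astype(int);g=f.max(2)
dark=(g<45).astype(np.uint8)
sat=f.max(2)-f.min(2)
wood=((sat>50)&(f[...,0]>90)).astype(np.uint8)
for nm,(x,y,w,h) in dict(L=(150,140,75,110),S=(237,125,65,60),M=(328,95,65,110),R=(410,108,70,110)).items():
    n,l,s,c=cv2.connectedComponentsWithStats(dark[y:y+h,x:x+w])
    for i in range(1,n):
        if s[i,4]>60:
            pts=np.argwhere(l==i)[:,::-1].astype(np.float32); hull=cv2.convexHull(pts); (e,r,a)=cv2.fitEllipse(hull)
            u,v=e[0]+x,e[1]+y; print(nm,s[i,4],np.round([u,v],1),np.round(r,1),atz(p,u,v,14).round(1))
    n,l,s,c=cv2.connectedComponentsWithStats(cv2.morphologyEx(wood[y:y+h,x:x+w],cv2.MORPH_CLOSE,np.ones((3,3))))
    i=1+s[1:,4].argmax(); pts=np.argwhere(l==i)[:,::-1].astype(np.float32)
    b=cv2.boxPoints(cv2.minAreaRect(pts))+[x,y]
    print(nm,'wood',[atz(p,*q,12)[:2].round(0).tolist() for q in b])
E
```

```text
L 346 [181.9 222.1] [32.4 35. ] [448. 319.  14.]
L wood [[409.0, 375.0], [533.0, 354.0], [509.0, 257.0], [386.0, 280.0]]
S 798 [267.9 155.6] [31.2 32.4] [611.4 109.8  14. ]
S wood [[574.0, 167.0], [669.0, 149.0], [646.0, 52.0], [552.0, 71.0]]
M 428 [361.2 175.2] [31.6 32.6] [ 553.9 -122.2   14. ]
M wood [[630.0, -72.0], [633.0, -171.0], [506.0, -171.0], [503.0, -74.0]]
R 292 [443.5 188.3] [32.  34.1] [ 514.7 -322.9   14. ]
R wood [[693.0, -287.0], [690.0, -388.0], [462.0, -366.0], [465.0, -269.0]]
```

View pics/crop1.png

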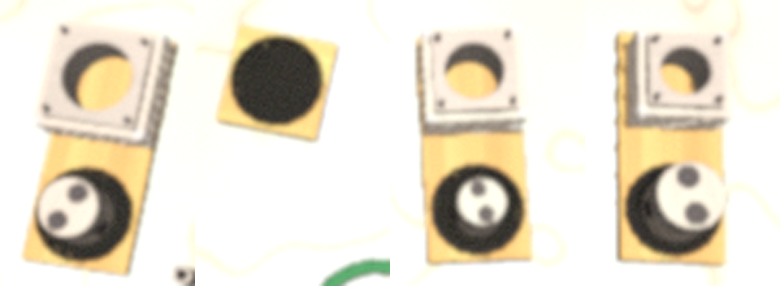

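The crop shows crowns at crop px (67,209), (482,203) and (690,197), and pads at (84,214), (478,209) and around (672,210). I'll turn the crown centres into positions.

Run:
```python
from h import *
p=snapshot('top');f=p['frame'].astype(np.int32);g=f.min(2)
for nm,z,D,(u,v),cyl,n0 in [('med',60,55,(175.8,220.4),(190,168),(448,319)),('small',54,46,(363.4,173.1),(359.5,123),(554,-122)),('large',66,64,(450.4,183.8),(447,136),(514,-322))]:
    w0=atz(p,u,v,z)
    # refine: centre maximizing crown-disc brightness minus ring
    best=None
    th=np.arange(0,6.283,.15)
    for dx in np.arange(-8,8.1,1):
        for dy in np.arange(-8,8.1,1):
            c=w0+[dx,dy,0]
            def samp(r):
                P=np.array([proj(p,c+[r*np.cos(t),r*np.sin(t),0]) for t in th]).astype(np.float32)
                return cv2.remap(g.astype(np.float32),P[:,:1],P[:,1:],cv2.INTER_LINEAR).mean()
            s=samp(D/2-2.5)-samp(D/2+2.5)
            if best is None or s>best[0]: best=(s,c)
    c2=atz(p,*cyl,60)
    d=np.array(c2-best[1])[:2]
    print(nm,w0.round(1),best[1].round(1),round(best[0]),'dir',d.round(),np.degrees(np.arctan2(d[1],d[0])).round(1),'pad',n0)
```

```text
med [444.7 318.8  60. ] [447.7 318.8  60. ] 56 dir [123. -28.] -13.1 pad (448, 319)
small [ 548.1 -123.1   54. ] [ 551.1 -122.1   54. ] 67 dir [122.   3.] 1.4 pad (554, -122)
large [ 513.  -323.8   66. ] [ 516.  -323.8   66. ] 44 dir [117.  -5.] -2.2 pad (514, -322)
```

Request:
drive_tool(rows=[{"az": -1},{"az": -1},{"az": -1},{"az": -1},{"az": -0.08,"x": -0.9,"y": -0.9,"z": 0.3},{"x": -0.9,"y": -0.9,"z": 0.3},{"x": -0.9,"y": -0.9,"z": 0.3},{"x": -0.9,"y": -0.9,"z": 0.3},{"x": -0.9,"y": -0.9,"z": 0.3},{"x": -0.9,"y": -0.9,"z": 0.3},{"x": -0.9,"y": -0.9,"z": 0.3},{"x": -0.9,"y": -0.9,"z": 0.3}], hand=1, grip_force=40)

```text
schema error: expected keys x, y, z, ax, ay, az
```

Request:
drive_tool(rows=[{"x": 0,"y": 0,"z": 0,"ax": 0,"ay": 0,"az": -1},{"x": 0,"y": 0,"z": 0,"ax": 0,"ay": 0,"az": -1},{"x": 0,"y": 0,"z": 0,"ax": 0,"ay": 0,"az": -1},{"x": 0,"y": 0,"z": 0,"ax": 0,"ay": 0,"az": -1},{"x": 0,"y": 0,"z": 0,"ax": 0,"ay": 0,"az": -0.08},{"x": -0.9,"y": -0.9,"z": 0.3,"ax": 0,"ay": 0,"az": 0},{"x": -0.9,"y": -0.9,"z": 0.3,"ax": 0,"ay": 0,"az": 0},{"x": -0.9,"y": -0.9,"z": 0.3,"ax": 0,"ay": 0,"az": 0},{"x": -0.9,"y": -0.9,"z": 0.3,"ax": 0,"ay": 0,"az": 0},{"x": -0.9,"y": -0.9,"z": 0.3,"ax": 0,"ay": 0,"az": 0},{"x": -0.9,"y": -0.9,"z": 0.3,"ax": 0,"ay": 0,"az": 0},{"x": -0.9,"y": -0.9,"z": 0.3,"ax": 0,"ay": 0,"az": 0}], hand=1, grip_force=40)

```text
clock: 2.35
eef_pos: [408.2, 395.4, 168.1]
orientation: [0.002, 1.0, 0.0, 0.0]
force: [0.3, 0.2, 0.7]
opening: 85.4
```

Request:
drive_tool(rows=[{"x": -0.33,"y": -0.64,"z": 0.4,"ax": 0,"ay": 0,"az": 0},{"x": -0.33,"y": -0.64,"z": 0.4,"ax": 0,"ay": 0,"az": 0},{"x": -0.33,"y": -0.64,"z": 0.4,"ax": 0,"ay": 0,"az": 0},{"x": -0.33,"y": -0.64,"z": 0.4,"ax": 0,"ay": 0,"az": 0},{"x": 0,"y": 0,"z": 0,"ax": 0,"ay": 0,"az": 0}])

```text
clock: 2.85
eef_pos: [446.6, 317.2, 118.9]
orientation: [0.002, 1.0, -0.001, -0.001]
force: [-1.0, 0.3, -0.4]
opening: 85.5
```

```bash
cat > v.py <<'E'
from h import *
import sys
n,x,y,w,h,k,o=sys.argv[1],*map(int,sys.argv[2:7]),sys.argv[7]
p=snapshot(n);s=sensors.read_state();print(s['eef_pos'].round(1) if hasattr(s['eef_pos'],'round') else s['eef_pos'],s['opening'],s['clock'])
c=p['frame'][y:y+h,x:x+w,::-1]
cv2.imwrite(f'pics/{o}.png',cv2.convertScaleAbs(cv2.resize(c,None,fx=k,fy=k,interpolation=cv2.INTER_CUBIC),alpha=1.5))
E
python3 v.py side 150 60 200 150 4 s2
```

```text
[446.7 318.7 119.7] 85.54727929849761 2.9
```

View pics/s2.png

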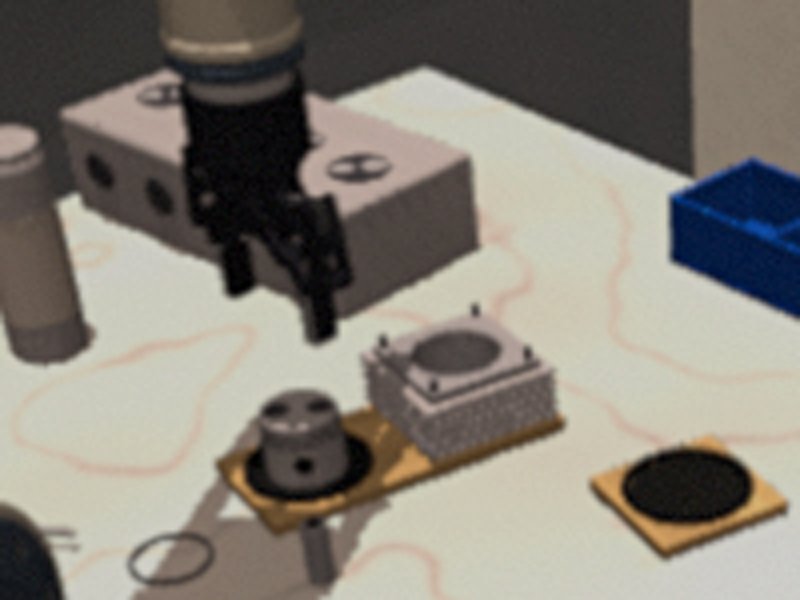

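Run:
```python
from h import *
p=snapshot('side')
print(atz(p,225.3,162.5,60))
for q in [(447.7,318.8,60)]: print(proj(p,q))
```

```text
[447.8466308  313.56304013  60.        ]
[224.11858285 161.81247586]
```

Request:
drive_tool(rows=[{"x": 0,"y": 0,"z": 0.7,"ax": 0,"ay": 0,"az": 0},{"x": 0,"y": 0,"z": 0.7,"ax": 0,"ay": 0,"az": 0},{"x": 0,"y": 0,"z": 0.6,"ax": 0,"ay": 0,"az": 0},{"x": 0,"y": 0,"z": 0.6,"ax": 0,"ay": 0,"az": 0},{"x": 0,"y": 0,"z": 0.5,"ax": 0,"ay": 0,"az": 0},{"x": 0,"y": 0,"z": 0,"ax": 0,"ay": 0,"az": 0}])

```text
clock: 3.55
eef_pos: [445.7, 319.8, 26.0]
orientation: [0.0, 1.0, -0.001, -0.001]
force: [0.3, -0.3, -0.4]
opening: 85.1
```

Request:
drive_tool(rows=[{"x": 0,"y": 0,"z": 0,"ax": 0,"ay": 0,"az": 0},{"x": 0,"y": 0,"z": 0,"ax": 0,"ay": 0,"az": 0},{"x": 0,"y": 0,"z": 0,"ax": 0,"ay": 0,"az": 0},{"x": 0,"y": 0,"z": 0,"ax": 0,"ay": 0,"az": 0},{"x": 0,"y": 0,"z": 0,"ax": 0,"ay": 0,"az": 0},{"x": 0,"y": 0,"z": 0,"ax": 0,"ay": 0,"az": 0},{"x": 0,"y": 0,"z": 0,"ax": 0,"ay": 0,"az": 0},{"x": 0,"y": 0,"z": 0,"ax": 0,"ay": 0,"az": 0}], hand=0.4)

```text
clock: 4.35
eef_pos: [447.3, 320.2, 28.5]
orientation: [0.001, 1.0, 0.001, 0.001]
force: [-0.6, 0.2, 5.8]
opening: 53.6
```

Request:
drive_tool(rows=[{"x": 0,"y": 0,"z": 0,"ax": 0,"ay": 0,"az": 0},{"x": 0,"y": 0,"z": 0,"ax": 0,"ay": 0,"az": 0},{"x": 0,"y": 0,"z": 0,"ax": 0,"ay": 0,"az": 0},{"x": 0,"y": 0,"z": -0.2,"ax": 0,"ay": 0,"az": 0},{"x": 0,"y": 0,"z": -0.5,"ax": 0,"ay": 0,"az": 0},{"x": 0,"y": 0,"z": -0.8,"ax": 0,"ay": 0,"az": 0},{"x": 0,"y": 0,"z": -0.8,"ax": 0,"ay": 0,"az": 0},{"x": 0,"y": 0,"z": -0.5,"ax": 0,"ay": 0,"az": 0},{"x": 0,"y": 0,"z": -0.2,"ax": 0,"ay": 0,"az": 0},{"x": 0,"y": 0,"z": 0,"ax": 0,"ay": 0,"az": 0}], hand=0)

```text
clock: 5.35
eef_pos: [447.2, 320.0, 118.7]
orientation: [0.0, 1.0, 0.001, 0.001]
force: [-0.0, -0.1, -1.7]
opening: 53.5
```

```bash
python3 v.py side 150 60 200 150 4 s3; python3 -c "
from h import *
print(sensors.read_state()['force'])"
```

```text
[446.7 319.7 117.7] 53.53325013433977 5.4
[ 0.00708914 -0.50924676 -1.42958559]
```

View pics/s3.png

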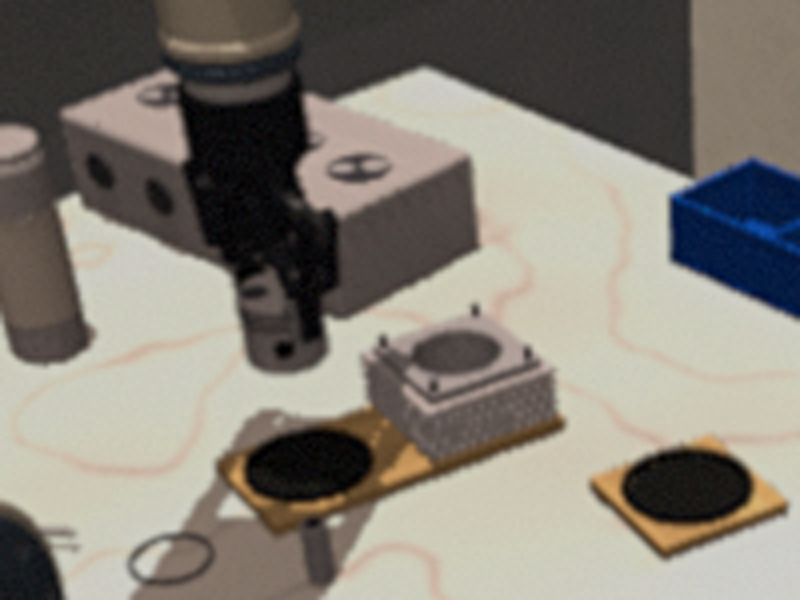

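Medium piston is upright in the gripper, and the spare pad is clear at crop (688,483).

Request:
drive_tool(rows=[{"x": -0.25,"y": -0.3,"z": 0,"ax": 0,"ay": 0,"az": 0},{"x": -0.5,"y": -0.65,"z": 0,"ax": 0,"ay": 0,"az": 0},{"x": -0.6,"y": -0.8,"z": 0,"ax": 0,"ay": 0,"az": 0},{"x": -0.7,"y": -0.9,"z": 0,"ax": 0,"ay": 0,"az": 0},{"x": -0.7,"y": -0.9,"z": 0,"ax": 0,"ay": 0,"az": 0},{"x": -0.7,"y": -0.9,"z": 0,"ax": 0,"ay": 0,"az": 0},{"x": -0.7,"y": -0.9,"z": 0,"ax": 0,"ay": 0,"az": 0},{"x": -0.6,"y": -0.7,"z": 0,"ax": 0,"ay": 0,"az": 0},{"x": -0.5,"y": -0.6,"z": 0,"ax": 0,"ay": 0,"az": 0},{"x": -0.2,"y": -0.3,"z": 0,"ax": 0,"ay": 0,"az": 0},{"x": 0,"y": 0,"z": 0,"ax": 0,"ay": 0,"az": 0},{"x": 0,"y": 0,"z": 0,"ax": 0,"ay": 0,"az": 0}])

```text
clock: 6.6
eef_pos: [609.1, 111.2, 116.6]
orientation: [0.001, 1.0, -0.0, -0.001]
force: [-0.4, 0.1, -1.5]
opening: 53.4
```

```bash
cat > n.py <<'E'
from h import *
# black pads: circles fitted at z=12 plane, top and side cameras
import sys
for n,z in(('top',13),('side',13)):
    p=snapshot(n);g=p['frame'].max(2)
    for nm,c in dict(large=(448,319),spare=(611,109),medium=(553,-122),small=(515,-323)).items():
        if nm not in sys.argv[1:]: continue
        P=np.array([[proj(p,[c[0]+i,c[1]+j,z]) for i in range(-70,71)] for j in range(-70,71)]).astype(np.float32)
        r=cv2.remap(g,P,None,cv2.INTER_LINEAR); k=(r<(r.max()*.25)).astype(np.uint8)
        nn,l,s,cc=cv2.connectedComponentsWithStats(k); i=1+s[1:,4].argmax()
        print(n,nm,s[i],cc[i].round(1), (s[i,0]+s[i,2]/2-70.5+c[0], s[i,1]+s[i,3]/2-70.5+c[1]))
E
python3 n.py large spare; python3 v.py side 220 80 200 150 4 s4
```

```text
[609.1 111.8 117. ] 53.82703945054605 6.7Traceback (most recent call last):
  File "n.py", line 10, in <module>
    nn,l,s,cc=cv2.connectedComponentsWithStats(k); i=1+s[1:,4].argmax()
                                                       ~~~~~~~~~~~~~~^^
ValueError: attempt to get argmax of an empty sequence
```

View pics/s4.png

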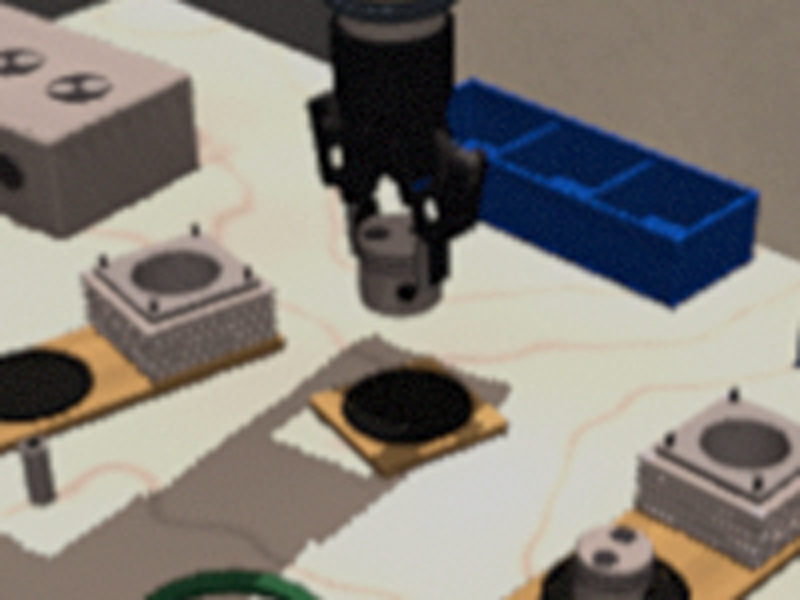

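The medium piston hangs right above the spare nest (pad at crop (408,405)). I'll lower it by the height I lifted it.

Request:
drive_tool(rows=[{"x": -0.05,"y": -0.06,"z": 0.3,"ax": 0,"ay": 0,"az": 0},{"x": 0,"y": 0,"z": 0.6,"ax": 0,"ay": 0,"az": 0},{"x": 0,"y": 0,"z": 0.7,"ax": 0,"ay": 0,"az": 0},{"x": 0,"y": 0,"z": 0.6,"ax": 0,"ay": 0,"az": 0},{"x": 0,"y": 0,"z": 0.4,"ax": 0,"ay": 0,"az": 0},{"x": 0,"y": 0,"z": 0.2,"ax": 0,"ay": 0,"az": 0},{"x": 0,"y": 0,"z": 0.1,"ax": 0,"ay": 0,"az": 0},{"x": 0,"y": 0,"z": 0.04,"ax": 0,"ay": 0,"az": 0},{"x": 0,"y": 0,"z": 0.03,"ax": 0,"ay": 0,"az": 0},{"x": 0,"y": 0,"z": 0,"ax": 0,"ay": 0,"az": 0},{"x": 0,"y": 0,"z": 0,"ax": 0,"ay": 0,"az": 0}])

```text
clock: 7.8
eef_pos: [611.9, 109.3, 28.7]
orientation: [0.0, 1.0, 0.0, 0.0]
force: [-0.0, 0.0, -1.1]
opening: 53.6
```

Request:
drive_tool(rows=[{"x": 0,"y": 0,"z": 0.04,"ax": 0,"ay": 0,"az": 0},{"x": 0,"y": 0,"z": 0,"ax": 0,"ay": 0,"az": 0},{"x": 0,"y": 0,"z": 0,"ax": 0,"ay": 0,"az": 0}])

```text
clock: 8.1
eef_pos: [611.9, 109.3, 28.5]
orientation: [0.0, 1.0, 0.0, 0.0]
force: [-4.6, -0.0, 11.1]
opening: 53.5
```

Contact. Release and rise.

Request:
drive_tool(rows=[{"x": 0,"y": 0,"z": 0,"ax": 0,"ay": 0,"az": 0},{"x": 0,"y": 0,"z": 0,"ax": 0,"ay": 0,"az": 0},{"x": 0,"y": 0,"z": 0,"ax": 0,"ay": 0,"az": 0},{"x": 0,"y": 0,"z": 0,"ax": 0,"ay": 0,"az": 0},{"x": 0,"y": 0,"z": 0,"ax": 0,"ay": 0,"az": 0},{"x": 0,"y": 0,"z": 0,"ax": 0,"ay": 0,"az": 0},{"x": 0,"y": 0,"z": -0.4,"ax": 0,"ay": 0,"az": 0},{"x": 0,"y": 0,"z": -0.8,"ax": 0,"ay": 0,"az": 0},{"x": 0,"y": 0,"z": -1,"ax": 0,"ay": 0,"az": 0},{"x": 0,"y": 0,"z": -0.8,"ax": 0,"ay": 0,"az": 0},{"x": 0,"y": 0,"z": -0.2,"ax": 0,"ay": 0,"az": 0}], hand=1)

```text
clock: 9.2
eef_pos: [613.4, 109.6, 126.7]
orientation: [0.0, 1.0, 0.0, 0.003]
force: [0.0, 0.0, -0.6]
opening: 85.7
```

Request:
drive_tool(rows=[{"x": 0.1,"y": -0.5,"z": 0,"ax": 0,"ay": 0,"az": 0},{"x": 0.25,"y": -1,"z": 0,"ax": 0,"ay": 0,"az": 0},{"x": 0.25,"y": -1,"z": 0,"ax": 0,"ay": 0,"az": 0},{"x": 0.25,"y": -1,"z": 0,"ax": 0,"ay": 0,"az": 0},{"x": 0.25,"y": -1,"z": 0,"ax": 0,"ay": 0,"az": 0},{"x": 0.25,"y": -1,"z": 0,"ax": 0,"ay": 0,"az": 0},{"x": 0.25,"y": -1,"z": 0,"ax": 0,"ay": 0,"az": 0},{"x": 0.25,"y": -1,"z": 0,"ax": 0,"ay": 0,"az": 0},{"x": 0.25,"y": -1,"z": 0,"ax": 0,"ay": 0,"az": 0},{"x": 0.25,"y": -1,"z": 0,"ax": 0,"ay": 0,"az": 0},{"x": 0.25,"y": -1,"z": 0,"ax": 0,"ay": 0,"az": 0},{"x": 0.25,"y": -1,"z": 0,"ax": 0,"ay": 0,"az": 0}])

```text
clock: 10.4
eef_pos: [523.7, -237.1, 121.6]
orientation: [0.001, 1.0, 0.0, -0.001]
force: [0.0, 0.6, 0.3]
opening: 85.1
```

Request:
drive_tool(rows=[{"x": 0.25,"y": -1,"z": 0,"ax": 0,"ay": 0,"az": 0},{"x": 0.1,"y": -1,"z": 0,"ax": 0,"ay": 0,"az": 0},{"x": 0,"y": -0.7,"z": 0,"ax": 0,"ay": 0,"az": 0},{"x": 0,"y": -0.2,"z": 0,"ax": 0,"ay": 0,"az": 0},{"x": 0,"y": 0,"z": 0,"ax": 0,"ay": 0,"az": 0},{"x": 0,"y": 0,"z": 0,"ax": 0,"ay": 0,"az": 0},{"x": 0,"y": 0,"z": 0,"ax": 0,"ay": 0,"az": 0}])

```text
clock: 11.1
eef_pos: [515.0, -321.6, 122.7]
orientation: [-0.0, 1.0, 0.0, -0.0]
force: [0.9, 0.5, 0.2]
opening: 85.6
```

```bash
sed -i 's/r<(r.max()\*.25)/(r<55)/; s/)).astype(np.uint8)/).astype(np.uint8)/' n.py; sed -i 's/k=.*$/k=(r<55).astype(np.uint8)/' n.py; python3 n.py large; python3 v.py top 0 0 640 400 1 t5;  python3 - <<'E'
import cv2,numpy as np
a=cv2.imread('pics/t5.png')
t=cv2.hconcat([cv2.resize(a[y:y+115,x:x+w],None,fx=2.5,fy=2.5,interpolation=cv2.INTER_CUBIC) for x,y,w in[(150,140,70),(230,110,80),(400,105,120)]])
cv2.imwrite('pics/t5c.png',t)
E
```

```text
top large [  30   29   82   84 5413] [70.5 70.5] (np.float64(448.5), np.float64(319.5))
side large [  27   27   88   89 6102] [70.9 71.4] (np.float64(448.5), np.float64(320.0))
[ 515.4 -321.9  123. ] 85.73665472483859 11.25
```

View pics/t5c.png

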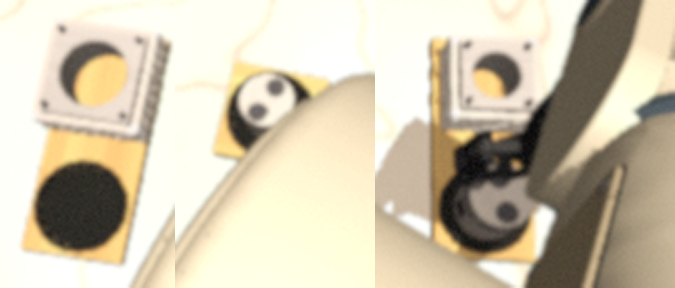

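The medium piston stands in the spare nest at crop (265,98). The nest for the large one is confirmed at (448.5, 319.5) by both cameras. The gripper is over the large piston, so I'm going down in two stages to check contact.

Request:
drive_tool(rows=[{"x": 0,"y": -0.06,"z": 0.5,"ax": 0,"ay": 0,"az": 0},{"x": 0,"y": 0,"z": 0.5,"ax": 0,"ay": 0,"az": 0},{"x": 0,"y": 0,"z": 0.4,"ax": 0,"ay": 0,"az": 0},{"x": 0,"y": 0,"z": 0.3,"ax": 0,"ay": 0,"az": 0},{"x": 0,"y": 0,"z": 0.3,"ax": 0,"ay": 0,"az": 0},{"x": 0,"y": 0,"z": 0,"ax": 0,"ay": 0,"az": 0}])

```text
clock: 11.85
eef_pos: [514.4, -324.0, 61.3]
orientation: [0.0, 1.0, 0.001, -0.001]
force: [-0.7, 0.4, 0.4]
opening: 85.3
```

Request:
drive_tool(rows=[{"x": 0,"y": 0,"z": 0.4,"ax": 0,"ay": 0,"az": 0},{"x": 0,"y": 0,"z": 0.4,"ax": 0,"ay": 0,"az": 0},{"x": 0,"y": 0,"z": 0.3,"ax": 0,"ay": 0,"az": 0},{"x": 0,"y": 0,"z": 0,"ax": 0,"ay": 0,"az": 0},{"x": 0,"y": 0,"z": 0,"ax": 0,"ay": 0,"az": 0}])

```text
clock: 12.35
eef_pos: [515.1, -324.4, 29.7]
orientation: [0.0, 1.0, 0.0, -0.0]
force: [-0.2, 0.2, 0.1]
opening: 85.5
```

Request:
drive_tool(rows=[{"x": 0,"y": 0,"z": 0,"ax": 0,"ay": 0,"az": 0},{"x": 0,"y": 0,"z": 0,"ax": 0,"ay": 0,"az": 0},{"x": 0,"y": 0,"z": 0,"ax": 0,"ay": 0,"az": 0},{"x": 0,"y": 0,"z": 0,"ax": 0,"ay": 0,"az": 0},{"x": 0,"y": 0,"z": 0,"ax": 0,"ay": 0,"az": 0},{"x": 0,"y": 0,"z": 0,"ax": 0,"ay": 0,"az": 0},{"x": 0,"y": 0,"z": 0,"ax": 0,"ay": 0,"az": 0},{"x": 0,"y": 0,"z": 0,"ax": 0,"ay": 0,"az": 0}], hand=0, grip_force=50)

```text
clock: 13.15
eef_pos: [515.6, -324.8, 30.9]
orientation: [0.0, 1.0, -0.0, 0.001]
force: [-1.2, 0.3, 5.4]
opening: 62.4
```

Request:
drive_tool(rows=[{"x": 0,"y": 0,"z": -0.2,"ax": 0,"ay": 0,"az": 0},{"x": 0,"y": 0,"z": -0.5,"ax": 0,"ay": 0,"az": 0},{"x": 0,"y": 0,"z": -0.8,"ax": 0,"ay": 0,"az": 0},{"x": 0,"y": 0,"z": -0.8,"ax": 0,"ay": 0,"az": 0},{"x": 0,"y": 0,"z": -0.5,"ax": 0,"ay": 0,"az": 0},{"x": 0,"y": 0,"z": -0.2,"ax": 0,"ay": 0,"az": 0},{"x": 0,"y": 0,"z": 0,"ax": 0,"ay": 0,"az": 0}])

```text
clock: 13.85
eef_pos: [515.6, -324.7, 120.9]
orientation: [0.0, 1.0, -0.0, 0.001]
force: [-0.3, -0.4, -2.5]
opening: 62.6
```

```bash
python3 n.py small; python3 v.py side 370 150 160 160 3 s6
```

```text
top small [  28    4  113  110 6809] [84.7 64.9] (np.float64(529.0), np.float64(-334.5))
side small [  26   24   94   93 6643] [73.4 70.6] (np.float64(517.5), np.float64(-323.0))
[ 514.6 -324.1  119. ] 62.85397091982998 14.0
```

View pics/s6.png

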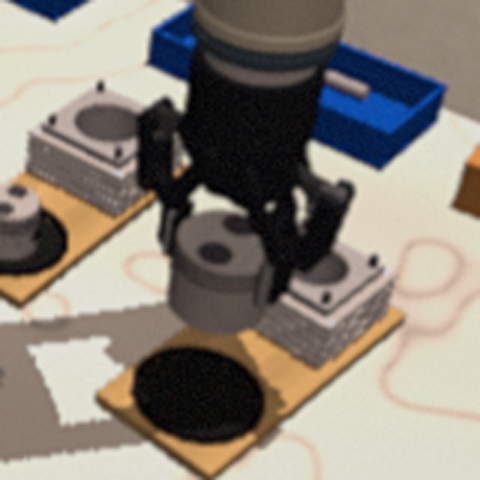

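Large piston lifted upright; its nest at crop (198,392) is empty. Carry it to the large nest.

Request:
drive_tool(rows=[{"x": 0.1,"y": 0.4,"z": 0,"ax": 0,"ay": 0,"az": 0},{"x": 0.1,"y": 0.8,"z": 0,"ax": 0,"ay": 0,"az": 0},{"x": 0.1,"y": 1,"z": 0,"ax": 0,"ay": 0,"az": 0},{"x": 0.1,"y": 1,"z": 0,"ax": 0,"ay": 0,"az": 0},{"x": 0.1,"y": 1,"z": 0,"ax": 0,"ay": 0,"az": 0},{"x": 0.1,"y": 1,"z": 0,"ax": 0,"ay": 0,"az": 0},{"x": 0.1,"y": 1,"z": 0,"ax": 0,"ay": 0,"az": 0},{"x": 0.1,"y": 1,"z": 0,"ax": 0,"ay": 0,"az": 0},{"x": 0.1,"y": 1,"z": 0,"ax": 0,"ay": 0,"az": 0},{"x": 0.1,"y": 1,"z": 0,"ax": 0,"ay": 0,"az": 0},{"x": 0.1,"y": 1,"z": 0,"ax": 0,"ay": 0,"az": 0},{"x": 0.1,"y": 1,"z": 0,"ax": 0,"ay": 0,"az": 0}])

```text
clock: 15.2
eef_pos: [478.1, 13.2, 119.4]
orientation: [0.0, 1.0, 0.0, -0.001]
force: [-0.0, -0.4, -2.0]
opening: 62.2
```

Request:
drive_tool(rows=[{"x": 0.1,"y": 1,"z": 0,"ax": 0,"ay": 0,"az": 0},{"x": 0.1,"y": 1,"z": 0,"ax": 0,"ay": 0,"az": 0},{"x": 0.1,"y": 1,"z": 0,"ax": 0,"ay": 0,"az": 0},{"x": 0.1,"y": 1,"z": 0,"ax": 0,"ay": 0,"az": 0},{"x": 0.1,"y": 1,"z": 0,"ax": 0,"ay": 0,"az": 0},{"x": 0.1,"y": 1,"z": 0,"ax": 0,"ay": 0,"az": 0},{"x": 0.1,"y": 1,"z": 0,"ax": 0,"ay": 0,"az": 0},{"x": 0.1,"y": 1,"z": 0,"ax": 0,"ay": 0,"az": 0},{"x": 0.1,"y": 1,"z": 0,"ax": 0,"ay": 0,"az": 0},{"x": 0.1,"y": 0.8,"z": 0,"ax": 0,"ay": 0,"az": 0},{"x": 0,"y": 0.4,"z": 0,"ax": 0,"ay": 0,"az": 0},{"x": 0,"y": 0,"z": 0,"ax": 0,"ay": 0,"az": 0}])

```text
clock: 16.4
eef_pos: [449.0, 318.6, 119.5]
orientation: [-0.001, 1.0, -0.0, -0.0]
force: [-0.5, 0.2, -3.1]
opening: 62.3
```

Request:
drive_tool(rows=[{"x": 0,"y": 0,"z": 0,"ax": 0,"ay": 0,"az": 0},{"x": 0,"y": 0,"z": 0,"ax": 0,"ay": 0,"az": 0}])

```text
clock: 16.6
eef_pos: [449.4, 316.4, 119.8]
orientation: [0.001, 1.0, -0.0, -0.0]
force: [-0.8, 0.5, -2.4]
opening: 62.8
```

Request:
drive_tool(rows=[{"x": 0.02,"y": 0.06,"z": 0.3,"ax": 0,"ay": 0,"az": 0},{"x": 0,"y": 0,"z": 0.6,"ax": 0,"ay": 0,"az": 0},{"x": 0,"y": 0,"z": 0.7,"ax": 0,"ay": 0,"az": 0},{"x": 0,"y": 0,"z": 0.6,"ax": 0,"ay": 0,"az": 0},{"x": 0,"y": 0,"z": 0.4,"ax": 0,"ay": 0,"az": 0},{"x": 0,"y": 0,"z": 0.2,"ax": 0,"ay": 0,"az": 0},{"x": 0,"y": 0,"z": 0.1,"ax": 0,"ay": 0,"az": 0},{"x": 0,"y": 0,"z": 0.04,"ax": 0,"ay": 0,"az": 0},{"x": 0,"y": 0,"z": 0.03,"ax": 0,"ay": 0,"az": 0},{"x": 0,"y": 0,"z": 0,"ax": 0,"ay": 0,"az": 0},{"x": 0,"y": 0,"z": 0,"ax": 0,"ay": 0,"az": 0}])

```text
clock: 17.7
eef_pos: [449.3, 319.6, 31.3]
orientation: [0.0, 1.0, 0.0, 0.0]
force: [0.3, -0.4, -3.2]
opening: 62.7
```

Request:
drive_tool(rows=[{"x": 0,"y": 0,"z": 0.04,"ax": 0,"ay": 0,"az": 0},{"x": 0,"y": 0,"z": 0,"ax": 0,"ay": 0,"az": 0},{"x": 0,"y": 0,"z": 0,"ax": 0,"ay": 0,"az": 0}])

```text
clock: 18.0
eef_pos: [449.5, 319.6, 30.9]
orientation: [0.0, 1.0, 0.0, 0.0]
force: [-3.5, -2.1, 10.8]
opening: 62.7
```

Request:
drive_tool(rows=[{"x": 0,"y": 0,"z": 0,"ax": 0,"ay": 0,"az": 0},{"x": 0,"y": 0,"z": 0,"ax": 0,"ay": 0,"az": 0},{"x": 0,"y": 0,"z": 0,"ax": 0,"ay": 0,"az": 0},{"x": 0,"y": 0,"z": 0,"ax": 0,"ay": 0,"az": 0},{"x": 0,"y": 0,"z": 0,"ax": 0,"ay": 0,"az": 0},{"x": 0,"y": 0,"z": 0,"ax": 0,"ay": 0,"az": 0},{"x": 0,"y": 0,"z": -0.4,"ax": 0,"ay": 0,"az": 0},{"x": 0,"y": 0,"z": -0.8,"ax": 0,"ay": 0,"az": 0},{"x": 0,"y": 0,"z": -1,"ax": 0,"ay": 0,"az": 0},{"x": 0,"y": 0,"z": -0.8,"ax": 0,"ay": 0,"az": 0},{"x": 0,"y": 0,"z": -0.2,"ax": 0,"ay": 0,"az": 0},{"x": 0,"y": 0,"z": 0,"ax": 0,"ay": 0,"az": 0}], hand=1)

```text
clock: 19.2
eef_pos: [449.7, 319.8, 127.0]
orientation: [0.0, 1.0, 0.001, 0.001]
force: [-0.2, 0.3, 0.0]
opening: 85.6
```

Request:
drive_tool(rows=[{"x": -0.25,"y": -0.4,"z": 0,"ax": 0,"ay": 0,"az": 0},{"x": -0.25,"y": -0.8,"z": 0,"ax": 0,"ay": 0,"az": 0},{"x": -0.25,"y": -1,"z": 0,"ax": 0,"ay": 0,"az": 0},{"x": -0.25,"y": -1,"z": 0,"ax": 0,"ay": 0,"az": 0},{"x": -0.25,"y": -1,"z": 0,"ax": 0,"ay": 0,"az": 0},{"x": -0.25,"y": -1,"z": 0,"ax": 0,"ay": 0,"az": 0},{"x": -0.25,"y": -1,"z": 0,"ax": 0,"ay": 0,"az": 0},{"x": -0.25,"y": -1,"z": 0,"ax": 0,"ay": 0,"az": 0},{"x": -0.25,"y": -1,"z": 0,"ax": 0,"ay": 0,"az": 0},{"x": -0.25,"y": -1,"z": 0,"ax": 0,"ay": 0,"az": 0},{"x": -0.25,"y": -1,"z": 0,"ax": 0,"ay": 0,"az": 0},{"x": -0.25,"y": -1,"z": 0,"ax": 0,"ay": 0,"az": 0}])

```text
clock: 20.4
eef_pos: [538.0, -18.9, 124.2]
orientation: [0.0, 1.0, -0.0, -0.001]
force: [1.1, 0.1, 0.2]
opening: 85.6
```

Request:
drive_tool(rows=[{"x": -0.2,"y": -1,"z": 0,"ax": 0,"ay": 0,"az": 0},{"x": -0.2,"y": -1,"z": 0,"ax": 0,"ay": 0,"az": 0},{"x": 0,"y": -0.9,"z": 0,"ax": 0,"ay": 0,"az": 0},{"x": 0,"y": -0.5,"z": 0,"ax": 0,"ay": 0,"az": 0},{"x": 0,"y": -0.1,"z": 0,"ax": 0,"ay": 0,"az": 0},{"x": 0,"y": 0,"z": 0,"ax": 0,"ay": 0,"az": 0},{"x": 0,"y": 0,"z": 0,"ax": 0,"ay": 0,"az": 0},{"x": 0,"y": 0,"z": 0,"ax": 0,"ay": 0,"az": 0}])

```text
clock: 21.2
eef_pos: [550.7, -120.7, 125.6]
orientation: [-0.0, 1.0, 0.0, -0.0]
force: [-0.2, -0.6, 0.2]
opening: 85.4
```

```bash
python3 n.py small; python3 v.py side 180 110 260 190 3 s7
```

```text
top small [ 69  29  29  13 154] [84.4 34.4] (np.float64(528.0), np.float64(-358.0))
side small [  27   26   91   90 6278] [72.3 70.1] (np.float64(517.0), np.float64(-322.5))
[ 550.8 -121.   125.8] 85.17315353252025 21.35
```

View pics/s7.png

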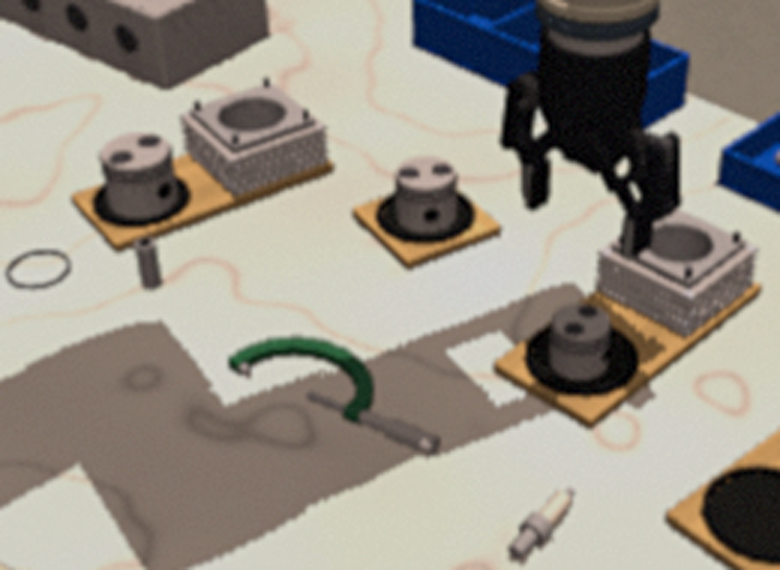

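Large piston stands in its nest (crop (137,180)), medium is parked (428,200), gripper over small piston (580,335); pin and micrometer are undisturbed.

Request:
drive_tool(rows=[{"x": 0,"y": -0.03,"z": 0.5,"ax": 0,"ay": 0,"az": 0},{"x": 0,"y": 0,"z": 0.6,"ax": 0,"ay": 0,"az": 0},{"x": 0,"y": 0,"z": 0.6,"ax": 0,"ay": 0,"az": 0},{"x": 0,"y": 0,"z": 0.6,"ax": 0,"ay": 0,"az": 0},{"x": 0,"y": 0,"z": 0.5,"ax": 0,"ay": 0,"az": 0},{"x": 0,"y": 0,"z": 0.4,"ax": 0,"ay": 0,"az": 0},{"x": 0,"y": 0,"z": 0.2,"ax": 0,"ay": 0,"az": 0},{"x": 0,"y": 0,"z": 0,"ax": 0,"ay": 0,"az": 0},{"x": 0,"y": 0,"z": 0,"ax": 0,"ay": 0,"az": 0}])

```text
clock: 22.25
eef_pos: [551.1, -122.7, 24.0]
orientation: [0.0, 1.0, -0.0, 0.0]
force: [0.3, 0.1, 0.1]
opening: 85.7
```

Request:
drive_tool(rows=[{"x": 0,"y": 0,"z": 0,"ax": 0,"ay": 0,"az": 0},{"x": 0,"y": 0,"z": 0,"ax": 0,"ay": 0,"az": 0},{"x": 0,"y": 0,"z": 0,"ax": 0,"ay": 0,"az": 0},{"x": 0,"y": 0,"z": 0,"ax": 0,"ay": 0,"az": 0},{"x": 0,"y": 0,"z": 0,"ax": 0,"ay": 0,"az": 0},{"x": 0,"y": 0,"z": 0,"ax": 0,"ay": 0,"az": 0},{"x": 0,"y": 0,"z": 0,"ax": 0,"ay": 0,"az": 0},{"x": 0,"y": 0,"z": 0,"ax": 0,"ay": 0,"az": 0},{"x": 0,"y": 0,"z": 0,"ax": 0,"ay": 0,"az": 0},{"x": 0,"y": 0,"z": 0,"ax": 0,"ay": 0,"az": 0}], hand=0, grip_force=40)

```text
clock: 23.25
eef_pos: [551.1, -122.7, 24.4]
orientation: [0.0, 1.0, -0.0, 0.0]
force: [-1.1, 0.4, 5.8]
opening: 44.4
```

Request:
drive_tool(rows=[{"x": 0,"y": 0,"z": -0.2,"ax": 0,"ay": 0,"az": 0},{"x": 0,"y": 0,"z": -0.5,"ax": 0,"ay": 0,"az": 0},{"x": 0,"y": 0,"z": -0.8,"ax": 0,"ay": 0,"az": 0},{"x": 0,"y": 0,"z": -0.8,"ax": 0,"ay": 0,"az": 0},{"x": 0,"y": 0,"z": -0.5,"ax": 0,"ay": 0,"az": 0},{"x": 0,"y": 0,"z": -0.2,"ax": 0,"ay": 0,"az": 0},{"x": 0,"y": 0,"z": 0,"ax": 0,"ay": 0,"az": 0}])

```text
clock: 23.95
eef_pos: [551.4, -122.7, 115.1]
orientation: [0.0, 1.0, -0.0, 0.001]
force: [-0.5, 1.0, -1.3]
opening: 44.4
```

Request:
drive_tool(rows=[{"x": 0.13,"y": -0.4,"z": 0,"ax": 0,"ay": 0,"az": 0},{"x": 0.13,"y": -0.8,"z": 0,"ax": 0,"ay": 0,"az": 0},{"x": 0.13,"y": -1,"z": 0,"ax": 0,"ay": 0,"az": 0},{"x": 0.13,"y": -1,"z": 0,"ax": 0,"ay": 0,"az": 0},{"x": 0.13,"y": -1,"z": 0,"ax": 0,"ay": 0,"az": 0},{"x": 0.13,"y": -1,"z": 0,"ax": 0,"ay": 0,"az": 0},{"x": 0.13,"y": -0.8,"z": 0,"ax": 0,"ay": 0,"az": 0},{"x": 0.13,"y": -0.5,"z": 0,"ax": 0,"ay": 0,"az": 0},{"x": 0.13,"y": -0.18,"z": 0,"ax": 0,"ay": 0,"az": 0},{"x": 0,"y": 0,"z": 0,"ax": 0,"ay": 0,"az": 0},{"x": 0,"y": 0,"z": 0,"ax": 0,"ay": 0,"az": 0}])

```text
clock: 25.05
eef_pos: [515.2, -322.1, 113.4]
orientation: [0.0, 1.0, 0.0, -0.0]
force: [0.4, 0.9, -1.1]
opening: 44.3
```

```bash
python3 n.py medium;python3 v.py side 330 140 200 170 3 s8
```

```text
[ 515.7 -322.   113.7] 44.69461647086719 25.15Traceback (most recent call last):
  File "n.py", line 10, in <module>
    nn,l,s,cc=cv2.connectedComponentsWithStats(k); i=1+s[1:,4].argmax()
                                                       ~~~~~~~~~~~~~~^^
ValueError: attempt to get argmax of an empty sequence
```

View pics/s8.png

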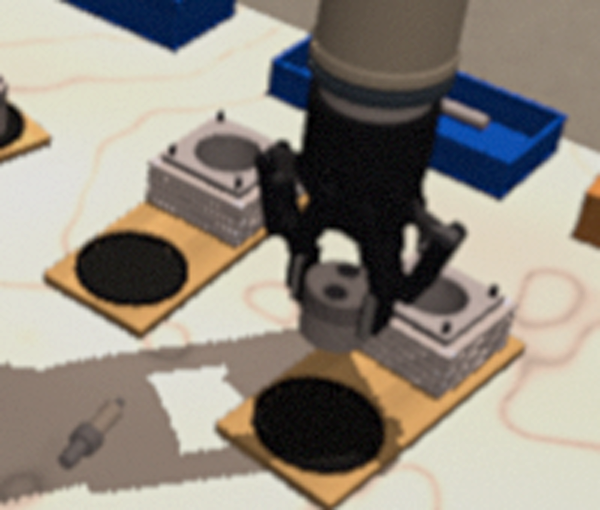

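Small piston is upright over its nest (pad at crop (318,425)); nest_medium is empty. Lowering.

Request:
drive_tool(rows=[{"x": 0,"y": 0,"z": 0.3,"ax": 0,"ay": 0,"az": 0},{"x": 0,"y": -0.02,"z": 0.6,"ax": 0,"ay": 0,"az": 0},{"x": 0,"y": 0,"z": 0.7,"ax": 0,"ay": 0,"az": 0},{"x": 0,"y": 0,"z": 0.6,"ax": 0,"ay": 0,"az": 0},{"x": 0,"y": 0,"z": 0.4,"ax": 0,"ay": 0,"az": 0},{"x": 0,"y": 0,"z": 0.2,"ax": 0,"ay": 0,"az": 0},{"x": 0,"y": 0,"z": 0.1,"ax": 0,"ay": 0,"az": 0},{"x": 0,"y": 0,"z": 0.04,"ax": 0,"ay": 0,"az": 0},{"x": 0,"y": 0,"z": 0.03,"ax": 0,"ay": 0,"az": 0},{"x": 0,"y": 0,"z": 0,"ax": 0,"ay": 0,"az": 0},{"x": 0,"y": 0,"z": 0,"ax": 0,"ay": 0,"az": 0}])

```text
clock: 26.25
eef_pos: [515.8, -323.8, 25.1]
orientation: [0.0, 1.0, -0.0, 0.0]
force: [-0.1, 0.1, -0.6]
opening: 44.8
```

Request:
drive_tool(rows=[{"x": 0,"y": 0,"z": 0.04,"ax": 0,"ay": 0,"az": 0},{"x": 0,"y": 0,"z": 0,"ax": 0,"ay": 0,"az": 0},{"x": 0,"y": 0,"z": 0,"ax": 0,"ay": 0,"az": 0}])

```text
clock: 26.55
eef_pos: [515.9, -323.8, 24.4]
orientation: [0.0, 1.0, -0.0, 0.0]
force: [-2.0, 1.1, 7.7]
opening: 44.9
```

Request:
drive_tool(rows=[{"x": 0,"y": 0,"z": 0,"ax": 0,"ay": 0,"az": 0},{"x": 0,"y": 0,"z": 0,"ax": 0,"ay": 0,"az": 0},{"x": 0,"y": 0,"z": 0,"ax": 0,"ay": 0,"az": 0},{"x": 0,"y": 0,"z": 0,"ax": 0,"ay": 0,"az": 0},{"x": 0,"y": 0,"z": 0,"ax": 0,"ay": 0,"az": 0},{"x": 0,"y": 0,"z": 0,"ax": 0,"ay": 0,"az": 0},{"x": 0,"y": 0,"z": -0.4,"ax": 0,"ay": 0,"az": 0},{"x": 0,"y": 0,"z": -0.8,"ax": 0,"ay": 0,"az": 0},{"x": 0,"y": 0,"z": -1,"ax": 0,"ay": 0,"az": 0},{"x": 0,"y": 0,"z": -0.8,"ax": 0,"ay": 0,"az": 0},{"x": 0,"y": 0,"z": -0.3,"ax": 0,"ay": 0,"az": 0},{"x": 0,"y": 0,"z": 0,"ax": 0,"ay": 0,"az": 0}], hand=1)

```text
clock: 27.75
eef_pos: [516.3, -324.1, 124.1]
orientation: [0.0, 1.0, -0.001, 0.001]
force: [0.3, 0.4, -0.0]
opening: 85.6
```

Request:
drive_tool(rows=[{"x": -0.25,"y": 0.4,"z": 0,"ax": 0,"ay": 0,"az": 0},{"x": -0.25,"y": 0.8,"z": 0,"ax": 0,"ay": 0,"az": 0},{"x": -0.25,"y": 1,"z": 0,"ax": 0,"ay": 0,"az": 0},{"x": -0.25,"y": 1,"z": 0,"ax": 0,"ay": 0,"az": 0},{"x": -0.25,"y": 1,"z": 0,"ax": 0,"ay": 0,"az": 0},{"x": -0.25,"y": 1,"z": 0,"ax": 0,"ay": 0,"az": 0},{"x": -0.25,"y": 1,"z": 0,"ax": 0,"ay": 0,"az": 0},{"x": -0.25,"y": 1,"z": 0,"ax": 0,"ay": 0,"az": 0},{"x": -0.25,"y": 1,"z": 0,"ax": 0,"ay": 0,"az": 0},{"x": -0.25,"y": 1,"z": 0,"ax": 0,"ay": 0,"az": 0},{"x": -0.25,"y": 1,"z": 0,"ax": 0,"ay": 0,"az": 0},{"x": -0.25,"y": 1,"z": 0,"ax": 0,"ay": 0,"az": 0}])

```text
clock: 28.95
eef_pos: [604.9, 14.6, 120.6]
orientation: [0.0, 1.0, 0.0, -0.001]
force: [-0.3, -0.5, -0.4]
opening: 85.3
```

Request:
drive_tool(rows=[{"x": -0.2,"y": 1,"z": 0,"ax": 0,"ay": 0,"az": 0},{"x": 0,"y": 1,"z": 0,"ax": 0,"ay": 0,"az": 0},{"x": 0,"y": 0.8,"z": 0,"ax": 0,"ay": 0,"az": 0},{"x": 0,"y": 0.35,"z": 0,"ax": 0,"ay": 0,"az": 0},{"x": 0,"y": 0.1,"z": 0,"ax": 0,"ay": 0,"az": 0},{"x": 0,"y": 0,"z": 0,"ax": 0,"ay": 0,"az": 0},{"x": 0,"y": 0,"z": 0,"ax": 0,"ay": 0,"az": 0},{"x": 0,"y": 0,"z": 0,"ax": 0,"ay": 0,"az": 0}])

```text
clock: 29.75
eef_pos: [611.8, 108.8, 122.3]
orientation: [0.001, 1.0, -0.0, -0.0]
force: [-0.5, 0.1, -0.1]
opening: 85.2
```

```bash
python3 n.py medium; python3 v.py side 260 100 260 200 3 s9
```

```text
top medium [  31   29   83   82 5348] [71.7 69.7] (np.float64(555.0), np.float64(-122.5))
side medium [  28   26   91   90 6296] [73.4 70.4] (np.float64(556.0), np.float64(-121.5))
[611.9 109.1 122.5] 85.55507200078326 29.9
```

View pics/s9.png

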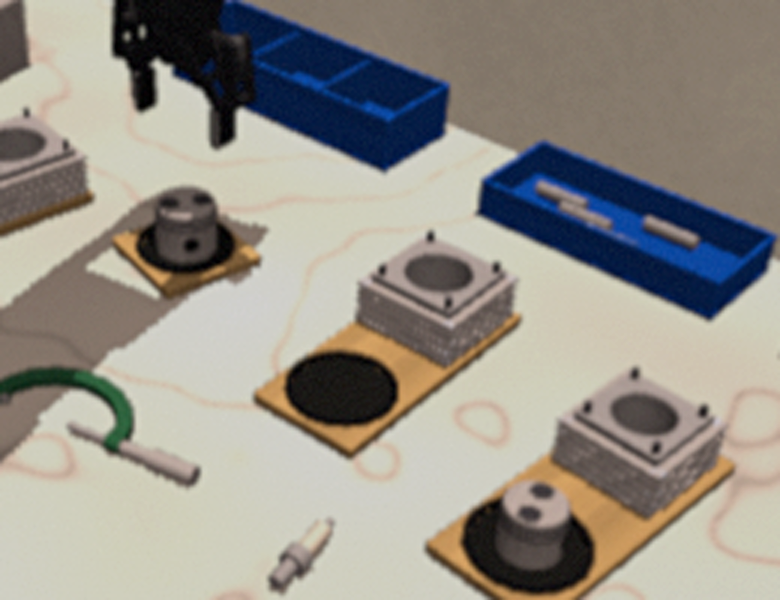

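The small piston stands in its nest (crop (535,520)) and nest_medium is at (555, −122), empty. Picking up the medium piston.

Request:
drive_tool(rows=[{"x": 0,"y": 0,"z": 0.5,"ax": 0,"ay": 0,"az": 0},{"x": 0,"y": 0,"z": 0.6,"ax": 0,"ay": 0,"az": 0},{"x": 0,"y": 0,"z": 0.6,"ax": 0,"ay": 0,"az": 0},{"x": 0,"y": 0,"z": 0.6,"ax": 0,"ay": 0,"az": 0},{"x": 0,"y": 0,"z": 0.5,"ax": 0,"ay": 0,"az": 0},{"x": 0,"y": 0,"z": 0.35,"ax": 0,"ay": 0,"az": 0},{"x": 0,"y": 0,"z": 0,"ax": 0,"ay": 0,"az": 0},{"x": 0,"y": 0,"z": 0,"ax": 0,"ay": 0,"az": 0}])

```text
clock: 30.7
eef_pos: [612.0, 109.9, 27.9]
orientation: [0.0, 1.0, -0.0, 0.0]
force: [-0.1, -0.7, -0.4]
opening: 85.5
```

Request:
drive_tool(rows=[{"x": 0,"y": 0,"z": 0,"ax": 0,"ay": 0,"az": 0},{"x": 0,"y": 0,"z": 0,"ax": 0,"ay": 0,"az": 0},{"x": 0,"y": 0,"z": 0,"ax": 0,"ay": 0,"az": 0},{"x": 0,"y": 0,"z": 0,"ax": 0,"ay": 0,"az": 0},{"x": 0,"y": 0,"z": 0,"ax": 0,"ay": 0,"az": 0},{"x": 0,"y": 0,"z": 0,"ax": 0,"ay": 0,"az": 0},{"x": 0,"y": 0,"z": 0,"ax": 0,"ay": 0,"az": 0},{"x": 0,"y": 0,"z": 0,"ax": 0,"ay": 0,"az": 0},{"x": 0,"y": 0,"z": 0,"ax": 0,"ay": 0,"az": 0},{"x": 0,"y": 0,"z": 0,"ax": 0,"ay": 0,"az": 0}], hand=0, grip_force=40)

```text
clock: 31.7
eef_pos: [612.5, 110.0, 29.0]
orientation: [0.0, 1.0, 0.0, 0.001]
force: [-0.5, -0.9, 6.2]
opening: 53.6
```

Request:
drive_tool(rows=[{"x": 0,"y": 0,"z": -0.2,"ax": 0,"ay": 0,"az": 0},{"x": 0,"y": 0,"z": -0.5,"ax": 0,"ay": 0,"az": 0},{"x": 0,"y": 0,"z": -0.8,"ax": 0,"ay": 0,"az": 0},{"x": 0,"y": 0,"z": -0.8,"ax": 0,"ay": 0,"az": 0},{"x": 0,"y": 0,"z": -0.5,"ax": 0,"ay": 0,"az": 0},{"x": 0,"y": 0,"z": -0.2,"ax": 0,"ay": 0,"az": 0},{"x": 0,"y": 0,"z": 0,"ax": 0,"ay": 0,"az": 0}])

```text
clock: 32.4
eef_pos: [612.3, 109.9, 118.9]
orientation: [0.0, 1.0, 0.0, 0.001]
force: [-0.3, -0.7, -1.2]
opening: 53.5
```

Request:
drive_tool(rows=[{"x": 0.19,"y": -0.4,"z": 0,"ax": 0,"ay": 0,"az": 0},{"x": 0.19,"y": -0.8,"z": 0,"ax": 0,"ay": 0,"az": 0},{"x": 0.19,"y": -1,"z": 0,"ax": 0,"ay": 0,"az": 0},{"x": 0.19,"y": -1,"z": 0,"ax": 0,"ay": 0,"az": 0},{"x": 0.19,"y": -1,"z": 0,"ax": 0,"ay": 0,"az": 0},{"x": 0.19,"y": -1,"z": 0,"ax": 0,"ay": 0,"az": 0},{"x": 0.19,"y": -1,"z": 0,"ax": 0,"ay": 0,"az": 0},{"x": 0.19,"y": -0.8,"z": 0,"ax": 0,"ay": 0,"az": 0},{"x": 0.19,"y": -0.5,"z": 0,"ax": 0,"ay": 0,"az": 0},{"x": 0.19,"y": -0.22,"z": 0,"ax": 0,"ay": 0,"az": 0},{"x": 0,"y": 0,"z": 0,"ax": 0,"ay": 0,"az": 0},{"x": 0,"y": 0,"z": 0,"ax": 0,"ay": 0,"az": 0}])

```text
clock: 33.6
eef_pos: [554.5, -121.1, 117.7]
orientation: [0.0, 1.0, 0.0, -0.0]
force: [0.5, 0.2, -1.7]
opening: 53.7
```

Request:
drive_tool(rows=[{"x": 0,"y": 0,"z": 0.3,"ax": 0,"ay": 0,"az": 0},{"x": 0,"y": 0,"z": 0.6,"ax": 0,"ay": 0,"az": 0},{"x": 0,"y": 0,"z": 0.7,"ax": 0,"ay": 0,"az": 0},{"x": 0,"y": 0,"z": 0.5,"ax": 0,"ay": 0,"az": 0},{"x": 0,"y": 0,"z": 0.3,"ax": 0,"ay": 0,"az": 0},{"x": 0,"y": 0,"z": 0,"ax": 0,"ay": 0,"az": 0},{"x": 0,"y": 0,"z": 0,"ax": 0,"ay": 0,"az": 0}])

```text
clock: 34.3
eef_pos: [555.0, -121.6, 46.0]
orientation: [0.0, 1.0, -0.0, 0.0]
force: [-0.1, -0.3, -1.6]
opening: 53.4
```

Position matches; lower the last 18 mm.

Request:
drive_tool(rows=[{"x": 0,"y": 0,"z": 0.25,"ax": 0,"ay": 0,"az": 0},{"x": 0,"y": 0,"z": 0.2,"ax": 0,"ay": 0,"az": 0},{"x": 0,"y": 0,"z": 0.08,"ax": 0,"ay": 0,"az": 0},{"x": 0,"y": 0,"z": 0.04,"ax": 0,"ay": 0,"az": 0},{"x": 0,"y": 0,"z": 0.02,"ax": 0,"ay": 0,"az": 0},{"x": 0,"y": 0,"z": 0.02,"ax": 0,"ay": 0,"az": 0},{"x": 0,"y": 0,"z": 0,"ax": 0,"ay": 0,"az": 0},{"x": 0,"y": 0,"z": 0,"ax": 0,"ay": 0,"az": 0}])

```text
clock: 35.1
eef_pos: [554.4, -121.7, 28.9]
orientation: [0.0, 1.0, 0.0, -0.0]
force: [-7.6, 1.5, 16.1]
opening: 53.6
```

Request:
drive_tool(rows=[{"x": 0,"y": 0,"z": 0,"ax": 0,"ay": 0,"az": 0},{"x": 0,"y": 0,"z": 0,"ax": 0,"ay": 0,"az": 0},{"x": 0,"y": 0,"z": 0,"ax": 0,"ay": 0,"az": 0},{"x": 0,"y": 0,"z": 0,"ax": 0,"ay": 0,"az": 0},{"x": 0,"y": 0,"z": 0,"ax": 0,"ay": 0,"az": 0},{"x": 0,"y": 0,"z": 0,"ax": 0,"ay": 0,"az": 0},{"x": 0,"y": 0,"z": -0.4,"ax": 0,"ay": 0,"az": 0},{"x": 0,"y": 0,"z": -0.8,"ax": 0,"ay": 0,"az": 0},{"x": 0,"y": 0,"z": -1,"ax": 0,"ay": 0,"az": 0},{"x": 0,"y": 0,"z": -1,"ax": 0,"ay": 0,"az": 0},{"x": 0,"y": 0,"z": -1,"ax": 0,"ay": 0,"az": 0},{"x": 0,"y": 0,"z": -0.5,"ax": 0,"ay": 0,"az": 0}], hand=1)

```text
clock: 36.3
eef_pos: [555.9, -122.0, 172.3]
orientation: [0.0, 1.0, -0.0, 0.002]
force: [0.4, -0.2, -0.6]
opening: 85.2
```

```bash
python3 v.py side 180 110 330 220 2 s10
python3 - <<'E'
from h import *
p=snapshot('side')
for t in ['piston_small_center','piston_medium_center','piston_large_center','micrometer_center','pin_center']:
    for r in spot_in(p,t)[:1]:
        w=world(p,r['at']);print(t,w.round(),proj(p,w).round(),round(r['conf'],2))
E
```

```text
[ 556.7 -122.2  173.8] 85.54292861858323 36.35
piston_small_center [ 504. -328.   50.] [436. 273.] 0.97
piston_medium_center [ 543. -134.   48.] [374. 222.] 0.81
micrometer_center [402.  -2.  14.] [291. 236.] 0.62
pin_center [386. 216.  25.] [230. 197.] 0.49
```

View pics/s10.png

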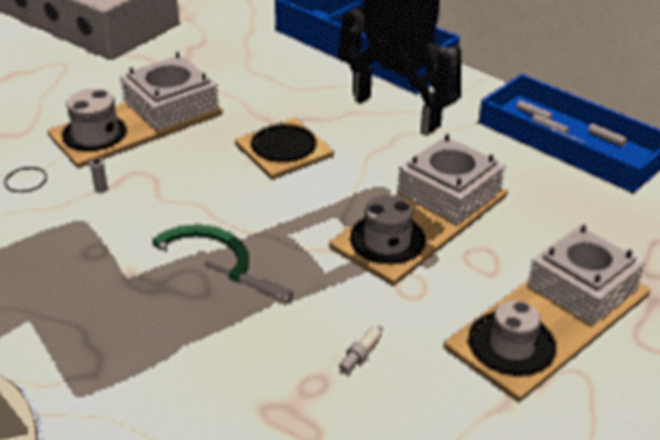

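The picture shows each piston upright in its own nest: large at crop (93,115), medium at (388,225) and small at (517,328). The spare nest at (285,142) is empty, the pin and micrometer haven't moved, and the gripper is clear.

```bash
python3 -c "
from h import *
print(robot.finish_job())"
```

```text
the job is handed in; nothing more can be done
None
```

The job is done and handed in at about 36 s on the robot's clock, well under the 128 s limit. `finish_job` gave no verdict.

**Moves:** I parked the medium piston in the spare nest, then put the large and the small piston in their own nests, and last moved the medium from the spare nest to its own. Each piston was lowered until the wrist felt light contact (8 to 16 N) before release.

**Last checks:**
- **Placing:** the final side picture shows all three pistons upright in the right nests, the spare nest empty and the gripper clear. The release positions were within about 2 mm of the nest centres I measured.
- **Micrometer and pin:** the network put both within about 3 mm of where they started in the side view, except for the pin's height, which also read about 3 mm off.
- **Disagreed or missing:** the network did not report the large piston in the last picture, though it is plainly visible there. Its reading for the medium piston was about 17 mm toward the camera from where I set it down, partly because it reports the visible surface. I relied on the picture and the arm's position for those two.

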